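# Tare the pastry scale

### The arm

A 7-joint arm with a two-finger parallel gripper is mounted at the origin on the work surface. World frame = base frame: x ahead of the robot, y to its left, z up, the work surface at z = 0. Lengths are in m, angles in degrees, forces in N, time in s.
With the tool pointing down it reaches from about 0.4 to 0.85 m from the base axis. Payload 10.4 kg.
Tool frame: the origin (TCP) lies on the front face of the gripper's body, between the roots of the fingers; the fingertips stand 73 mm ahead of it and the grasp point (between the pads) lies 54 mm ahead of it; z points along the fingers, y is the line along which they close (so a half turn about z gives the same grasp; the last joint's range is limited). The gripper opens to 85 mm and grips with 20 to 120 N. Pads are 22 mm wide; open, the fingers measure 114 mm over their backs; the gripper's body (76 mm by 85 mm) begins 54 mm behind the grasp point. The pads swing forward as they close: fully open they stand 13 mm farther back than shut.
Start: joints at [-75.149, 19.034, -3.707, 83.658, 1.238, 77.344, -5.071], TCP at [0.174, 0.6, 0.304] pointing down, gripper open.
Joint ranges: [-148.97, 148.97], [-28.65, 121.19], [-84.17, 76.75], [9.2, 138.47], [-72.65, 252.65], [3.7, 117.97], [-149.18, 149.18]. Speed limits (degrees/s): [127.2, 127.2, 159.86, 159.86, 180, 180, 180].

### API

Orientations are given as [roll, pitch, yaw] about the fixed x, y, z axes, in that order (R = Rz(yaw) Ry(pitch) Rx(roll)).
In Python, from workcell import * gives the robot as it stands. Calls block until the motion is done:
- move_pose(position, orientation): joint-space move of the TCP to a pose.
- move_straight(position, rot=None, feed=0.15, guard=None): straight line of the TCP; rot=None keeps the orientation; feed is the mean speed in m/s. With guard (N) it stops when the force on the tool has changed by that much, and returns True; else False.
- set_joints(angles): joint-space move.
- move_gripper(opening): finger opening in m; the grip force is fixed at half the most; returns when the fingers have stopped.
- wait(seconds).
- ik(position, orientation): joint angles nearest the present ones, or None.
- get_state(): the state.
- snapshot(name): name is "side" or "top"; returns the picture (384x512x3 uint8, red, green, blue); there is no depth.
- camera_info(name): a dict with "fov_y" (degrees; the focal length in pixels is half the picture's height over the tangent of half this angle, whatever the lens; pixels are square), "cx", "cy" (the principal point, pixels), "xyz" and "attitude" of the camera in the world. Camera axes: x right, y up, looking along -z (the intrinsics and any distortion apply to the point x, -y, -z); pixel columns grow to the right and rows downward; lengths in m; the calibration is good to about 2 mm. A picture is of the moment at which its call begins. camera_info takes no time and is no camera call.
A pose or a line that the arm cannot do raises IKError and nothing moves.
- close_job(): hands the job in; it is judged then, once.
The state is a dict: "time_s": time; "joints": joint angles; "qvel": joint speeds; "joint_efforts": joint torques, N m; "eef_pos": TCP position; "tcp_rot": TCP orientation; "ft_force": force on the tool from outside, world axes, zero at the start; "moment": the same for the moment, N m; "opening": finger opening in m; "grasp_force": force on a finger pad.
Only numpy, scipy, OpenCV 4.12 (cv2) and the standard library are available. Lean on these libraries where they do the work, as an engineer would, in place of code of your own. Each camera call takes 0.05 s, during which the arm holds its last target. There are 200 camera calls.

### The job

The empty pastry tray is on the counter scale's pan: tare it. Push the green-ridged shutter fully open, away from the pan, reach a fingertip into the well and press the sunken green key fully down, holding it there for a good second, then let it up and push the shutter fully closed again. Leave the red key and its shutter alone, and do not lift or shift the tray, pastries or sugar shaker.

Things in the scene. Friction and masses are not known exactly. Their poses are not given: they have to be found in the camera images.
- scale: Low grey counter scale, 340 (x) x 220 (y) mm, fixed to the counter. Origin: centre of its underside, on the counter. Its +x points from the two key blocks towards the square steel weighing pan (190 x 210 mm, top 70 mm above the counter), +z up; all the points on the key blocks have the same axes as the scale.
- tare: The TARE (green) key block, fixed: a white block 130 (x) x 80 (y) mm, its flat deck 70 mm above the counter, with a square well 46 x 46 mm sunk straight down into it; the green and the red block are the same but for colour and stand side by side on the scale, 84 mm apart, either way round. Origin: centre of its underside, 30 mm above the counter; the well is centred 30 mm along +x from it.
- tare_well (a point): Centre of the mouth of the TARE (green) well, at deck height, fixed. The round green key (34 mm across) is in the middle of the well, its top 16 mm below the deck when up, 22 mm when fully down; the walls are vertical. The black shutter plate slides over the mouth.
- tare_key (a joint): Travel of the green key, m: 0 up, 0.006 fully down. Sprung straight up: starts to move at about 1.2 N, fully down at about 5 N, comes up again when let go.
- tare_shutter (a joint): Travel of the shutter over the green key, m: 0 fully closed (plate centred over the well), 0.052 fully open (well clear). It slides along the scale's -x (away from the pan) to open, +x to close, held in guides with about 1.5 N of friction between hard stops; it stays where it is left and starts closed or up to 0.012 open.
- tare_ridge (a point): Middle of the top edge of the green push ridge that stands on the middle of the tare shutter: 8 mm thick (x), 34 mm wide (y), 16 mm high above the black shutter plate (54 x 62 x 4 mm, its top 4.5 mm above the deck). Moves with the shutter; with the shutter closed it is over the centre of the well.
- power_well (a point): The same fixed point on the POWER (red) block: centre of the mouth of the red key's well, at deck height.
- power_key (a joint): Travel of the red key, m: 0 up, 0.006 down. Not to be pressed.
- power_ridge (a point): Middle of the top edge of the red ridge on the power shutter (same sizes as the green one; that shutter starts anywhere from closed to 0.040 open). To be left alone.
- tray_centre (a point): Empty open cardboard pastry tray, 100 x 150 x 25 mm high, about 0.12 kg, lying loose on the weighing pan. This point: its centre, half-way up. Stays where it is.
- strawberry_tart: Strawberry tartlet on a black card, 82 mm across, 40 mm high, loose on the counter beside the scale; bystander. Origin: centre of its underside.
- chocolate_eclair: Chocolate eclair on a black card, 60 x 150 mm, 38 mm high, loose on the counter beside the scale; bystander. Origin: centre of its underside.
- raspberry_tart: Raspberry tartlet on a black card, 82 mm across, 42 mm high, loose on the counter beside the scale; bystander. Origin: centre of its underside.
- pear_cake: Round cream cake with a yellow flower on a black card, 82 mm across, 50 mm high, loose on the counter beside the scale; bystander. Origin: centre of its underside.
- coffee_eclair: Caramel-brown coffee eclair on a black card, 60 x 150 mm, 38 mm high, loose on the counter beside the scale; bystander. Origin: centre of its underside.
- sugar_shaker: Steel sugar shaker, 56 mm across, 96 mm high, loose on the counter beside the scale; bystander. Origin: centre of its underside.
- tray: The same tray; origin: centre of its underside, on the pan.
Not all that is in view belongs to the job. What is meant by the tray is not pink, and is the smaller of those in its own colour.

How it is judged:
By the outcome, as a careful person would: the job done as asked, in the order asked, and still so for the second after the job is handed in, with the robot touching nothing.
It also fails if it takes over 54 s, if anything falls off the work surface, if the arm or the gripper's body presses on something with over 40 N, if the wrist force passes 120 N, or if a joint passes its speed limit or range.

## Working session

There is one attempt and no reset: what is moved stays moved. The work goes in short steps, each a Python script; the robot and the scene stay as the last script left them, time stands still between calls to the robot, and variables do not carry over. Pictures are saved under pics/ and viewed, at most 10 in all, crops included, and the job is handed in when it is done.

```bash
mkdir -p pics; ls; python3 - <<'E'
from workcell import *
import cv2
for n in("top","side"):
    print(n,camera_info(n)); cv2.imwrite(f"pics/{n}0.png",snapshot(n)[:,:,::-1])
s=get_state();print(s["time_s"],s["eef_pos"],s["tcp_rot"],s["ft_force"],s["opening"])
E
```

```text
pics
top {'fov_y': 43.040245408094606, 'cx': 254.2005429323566, 'cy': 188.72955123945474, 'xyz': array([0.44657559, 0.03503766, 1.22817061]), 'attitude': array([  8.10066666,  -0.74317864, -89.1346263 ])}
side {'fov_y': 49.85741534897556, 'cx': 251.9332962257959, 'cy': 196.5949180358225, 'xyz': array([0.5029902 , 0.74550118, 0.66198218]), 'attitude': array([  51.94315787,   -0.43925274, -172.23020435])}
0.1 [0.17373478 0.60012251 0.30319619] [-1.79925693e+02  4.66971241e-03  1.63855576e+02] [ 0.79097163  0.52217084 -0.69627761] 0.08492029435999648
```

View pics/top0.png

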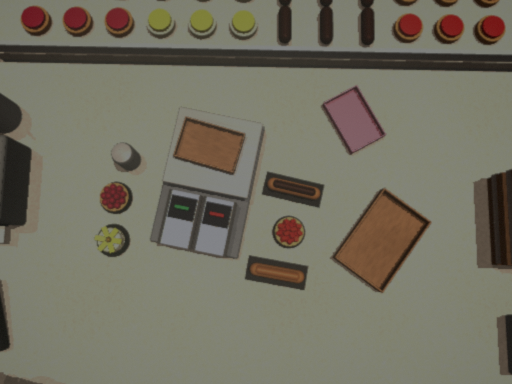

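View pics/side0.png

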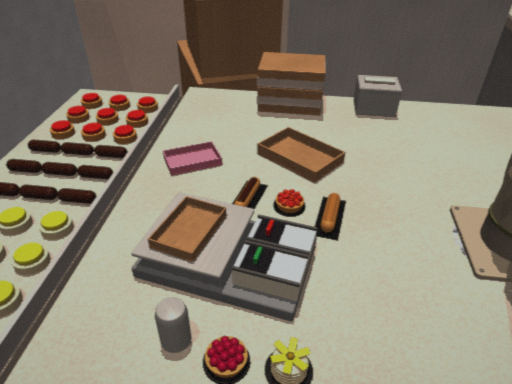

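The tray could be the small brown one on the pan (210,146), the large brown one (381,240) or the pink one (353,120). By the description it is the one on the pan. The ridge could be green (181,208) or red (217,214); I want green. Next I measure both and check the choice in a close crop.

```bash
cat > h.py <<'E'
from workcell import *
import cv2, numpy as np
from scipy.spatial.transform import Rotation as R
def rays(n,px):
    c=camera_info(n); f=192/np.tan(np.radians(c["fov_y"]/2)); px=np.atleast_2d(np.float64(px))
    d=np.c_[(px[:,0]-c["cx"])/f,-(px[:,1]-c["cy"])/f,-np.ones(len(px))]
    return np.array(c["xyz"]),R.from_euler("xyz",c["attitude"],degrees=True).apply(d)
def onplane(n,px,z):
    o,d=rays(n,px); return o+d*((z-o[2])/d[:,2])[:,None]
def tri(p,q):
    A=[];b=[]
    for n,x in(("top",p),("side",q)):
        o,d=rays(n,x); d=d[0]/np.linalg.norm(d[0]); P=np.eye(3)-np.outer(d,d); A.append(P); b.append(P@o)
    return np.linalg.lstsq(np.vstack(A),np.hstack(b),rcond=None)[0]
def blob(im,col,roi):
    h=cv2.cvtColor(im,cv2.COLOR_RGB2HSV)
    m=cv2.inRange(h,(50,110,50),(75,255,255)) if col=="g" else cv2.inRange(h,(0,190,90),(6,255,255))|cv2.inRange(h,(174,190,90),(180,255,255))
    k=np.zeros_like(m); x0,y0,x1,y1=roi; k[y0:y1,x0:x1]=m[y0:y1,x0:x1]
    ys,xs=np.nonzero(k); 
    return (xs.mean(),ys.mean()),len(xs)
ROI={"top":(160,190,245,250),"side":(240,215,315,275)}
E
python3 - <<'E'
from h import *
T=cv2.imread("pics/top0.png")[:,:,::-1].copy();S=cv2.imread("pics/side0.png")[:,:,::-1].copy()
for c in "gr":
    p,n=blob(T,c,ROI["top"]);q,m=blob(S,c,ROI["side"])
    print(c,p,n,q,m,tri(p,q),onplane("top",p,.0905),onplane("side",q,.0865))
# pan + scale outlines in the top view
g=cv2.cvtColor(T,cv2.COLOR_RGB2GRAY)
a=cv2.resize(T[95:265,140:270],None,fx=4.5,fy=4.5,interpolation=cv2.INTER_CUBIC)
cv2.imwrite("pics/crop1.png",a[:,:,::-1])
b=cv2.resize(S[190:310,130:330],None,fx=4,fy=4,interpolation=cv2.INTER_CUBIC)
cv2.imwrite("pics/crop2.png",b[:,:,::-1])
E
```

```text
g (np.float64(181.32258064516128), np.float64(206.83870967741936)) 31 (np.float64(257.03333333333336), np.float64(254.1888888888889)) 90 [0.56367218 0.19332176 0.08706625] [[0.56297058 0.19283933 0.0905    ]] [[0.56408272 0.19274486 0.0865    ]]
 ** On entry to DLASCL parameter number  4 had an illegal value
 ** On entry to DLASCL parameter number  4 had an illegal valueh.py:20: RuntimeWarning: Mean of empty slice.
  return (xs.mean(),ys.mean()),len(xs)
  ret = ret.dtype.type(ret / rcount)
Traceback (most recent call last):
  File "h.py", line 14, in tri
    return np.linalg.lstsq(np.vstack(A),np.hstack(b),rcond=None)[0]
           ~~~~~~~~~~~~~~~^^^^^^^^^^^^^^^^^^^^^^^^^^^^^^^^^^^^^^
numpy.linalg.LinAlgError: SVD did not converge in Linear Least Squares
```

```bash
sed -i 's/(0,190,90),(6,255/(0,140,70),(9,255/; s/(174,190,90)/(172,140,70)/' h.py
python3 - <<'E'
from h import *
T=cv2.imread("pics/top0.png")[:,:,::-1].copy();S=cv2.imread("pics/side0.png")[:,:,::-1].copy()
print(T[170,185],T[237,180],T[130,170],T[225,225],T[250,190],T[300,300],T[214,217])
a=cv2.resize(T[95:265,140:270],None,fx=3.5,fy=3.5,interpolation=cv2.INTER_CUBIC)
b=cv2.resize(S[190:310,220:330],None,fx=3,fy=3,interpolation=cv2.INTER_CUBIC)
o=np.zeros((600,800,3),np.uint8);o[:a.shape[0],:a.shape[1]]=a[:600];o[:b.shape[0],460:460+b.shape[1]]=b
cv2.imwrite("pics/crop1.png",o[:,:,::-1])
for c in "gr":
    p,n=blob(T,c,ROI["top"]);q,m=blob(S,c,ROI["side"])
    print(c,p,n,q,m,tri(p,q))
E
```

```text
[131 132 124] [129 130 135] [130 132 114] [45 43 39] [74 68 59] [130 130 110] [123  49  44]
g (np.float64(181.32258064516128), np.float64(206.83870967741936)) 31 (np.float64(257.03333333333336), np.float64(254.1888888888889)) 90 [0.56367218 0.19332176 0.08706625]
r (np.float64(216.51020408163265), np.float64(214.0408163265306)) 49 (np.float64(269.175), np.float64(226.225)) 80 [0.54846085 0.11028564 0.0866688 ]
```

View pics/crop1.png

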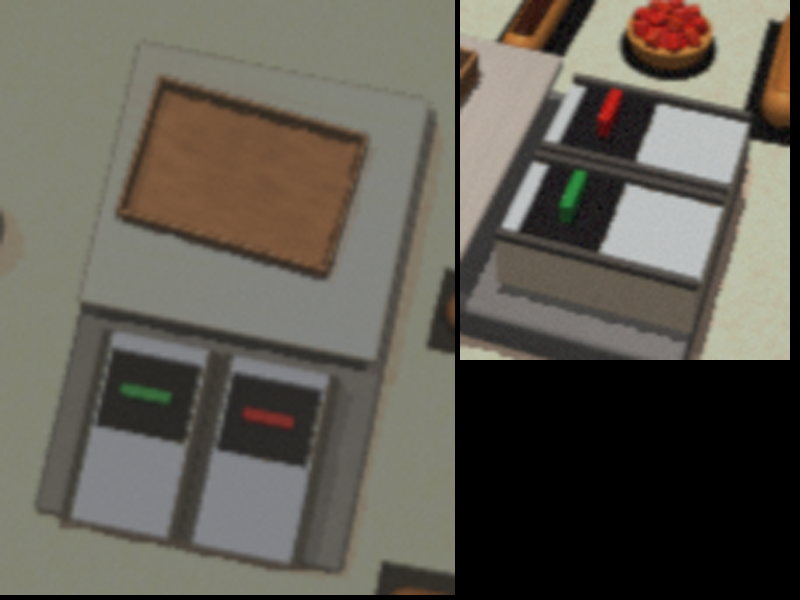

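The crop confirms the choice. The green ridge is at crop (146,393), on the left block. The pan corners are at (138,42), (430,103), (372,362) and (82,300), and all deck corners are visible. I'll use these for yaw and the well position.

```bash
python3 - <<'E'
from h import *
f=lambda a:onplane("top",np.array(a)/3.5+[140,95]-.35,.07)[:,:2]
P=f([(138,42),(430,103),(372,362),(82,300)])
G=f([(107,330),(208,352),(170,538),(70,517)])
D=f([(230,357),(332,378),(295,563),(194,545)])
for n,Q in(("pan",P),("g",G),("r",D)):
    u=(Q[0]+Q[1]-Q[2]-Q[3])/2; v=(Q[0]+Q[3]-Q[1]-Q[2])/2
    print(n,Q.mean(0),np.linalg.norm(u),np.linalg.norm(v),np.degrees(np.arctan2(u[1],u[0])),np.degrees(np.arctan2(-v[0],v[1])))
d=G.mean(0)-D.mean(0);print(np.linalg.norm(d),np.degrees(np.arctan2(-d[0],d[1])))
d=G.mean(0)-P.mean(0)
print(get_state()["time_s"])
y=np.radians(-12.5);ux=np.array([np.cos(y),np.sin(y)]);uy=np.array([-ux[1],ux[0]])
r=np.array([.56367,.1933])-G.mean(0);print("ridge rel green block",r@ux,r@uy)
for dy in(0,90,180,-90):
    print(dy,ik([.563,.193,.2],[180,0,-12.5+dy]))
E
```

```text
pan [0.70025616 0.12460115] 0.18680660220838397 0.20655272047252568 -10.64320049244968 -11.135227734486802
g [0.53712322 0.19940796] 0.1288734009895221 0.06998023850588844 -9.268731218795025 -11.140856114480902
r [0.52048413 0.11480026] 0.1285514110578662 0.07018792135689358 -9.572302795988827 -9.953957466842876
0.08622831511893357 -11.12589513872564
0.1
ridge rel green block 0.02723952128142118 -0.00021740039250431846
0 [ -49.27103718   21.67617221   32.15572747   97.21141722  -12.55542389
   64.73010477 -116.04670345]
90 [-45.42251814  20.94888883  27.23387827  97.01162163 -10.43856458
  64.56257403 -27.72642847]
180 [-38.38775267  20.06915654  18.43367411  96.6293683   -6.9094858
  64.41773371  59.49138811]
-90 [-30.88609786  19.63605625   9.21773079  96.20323104  -3.42098073
  64.43502864 146.78171542]
```

```bash
cat >> h.py <<'E'
YAW=-10.9; a=np.radians(YAW); ux=np.array([np.cos(a),np.sin(a)])
WELL=np.array([.5663,.1938]); TIP=.073; ROT=[180,0,YAW+180]
def at(s,ztip): return [*(WELL+s*ux),ztip+TIP]
def say(t=""):
    s=get_state(); e=np.array(s["eef_pos"]); d=e[:2]-WELL
    print(t,"t",round(s["time_s"],2),"s",round(d@ux*1e3,1),"ztip",round((e[2]-TIP)*1e3,1),"F",np.round(s["ft_force"],1))
E
python3 - <<'E'
from h import *
move_gripper(0.0); move_pose(at(.027,.17),ROT); say()
print(move_straight(at(.027,.095),feed=.12,guard=5)); say()
print(move_straight(at(.027,.080),feed=.04,guard=4)); say()
S=snapshot("side");T=snapshot("top")
a=cv2.resize(S[170:310,180:330],None,fx=4,fy=4,interpolation=cv2.INTER_CUBIC)
cv2.imwrite("pics/c3.png",a[:,:,::-1])
E
```

```text
t 2.98 s 26.3 ztip 170.0 F [ 0.1  0.5 -0.7]
False
 t 3.76 s 27.4 ztip 95.7 F [-0.1  0.1  0.9]
False
 t 4.28 s 27.0 ztip 79.8 F [ 0.3  0.  -0.2]
```

View pics/c3.png

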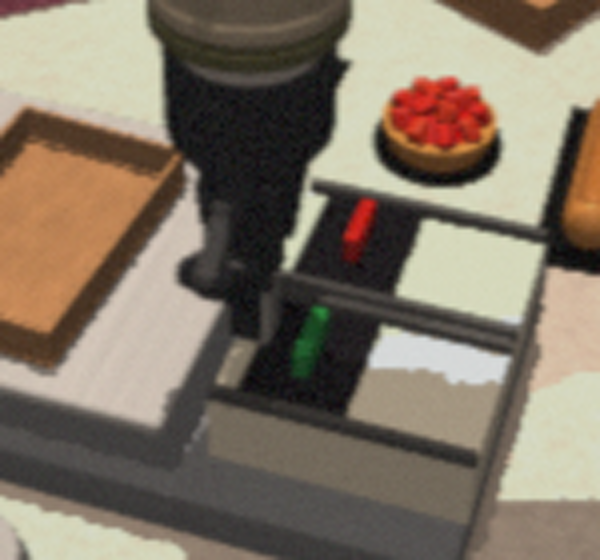

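The closed fingertip (crop ~(258,335)) is low on the pan side of the green ridge (312,342), laterally in line with it and clear of the tray. Now I push the shutter open.

```bash
python3 - <<'E'
from h import *
print(move_straight(at(-.046,.080),feed=.04,guard=12)); say("pushed")
move_straight(at(-.030,.080),feed=.08); move_straight(at(-.02,.12),feed=.12); say("up")
move_straight(at(0.045,.17),feed=.15)
S=snapshot("side");T=snapshot("top")
print(blob(T,"g",(150,190,245,260)))
q,n=blob(S,"g",(240,215,330,290));p=onplane("side",q,.0865)[0];print(n,p,(p[:2]-WELL)@ux)
cv2.imwrite("pics/c4.png",cv2.resize(S[170:310,180:330],None,fx=4,fy=4,interpolation=cv2.INTER_CUBIC)[:,:,::-1])
E
```

```text
True
pushed t 5.82 s -36.3 ztip 80.3 F [ 3.1 -0.6  0.9]
up t 6.56 s -20.3 ztip 119.6 F [-0.4  0.1 -0.3]
((np.float64(nan), np.float64(nan)), 0)
228 [0.54410295 0.21163839 0.0865    ] -0.0251697501899517h.py:20: RuntimeWarning: Mean of empty slice.
  return (xs.mean(),ys.mean()),len(xs)
  ret = ret.dtype.type(ret / rcount)
```

View pics/c4.png

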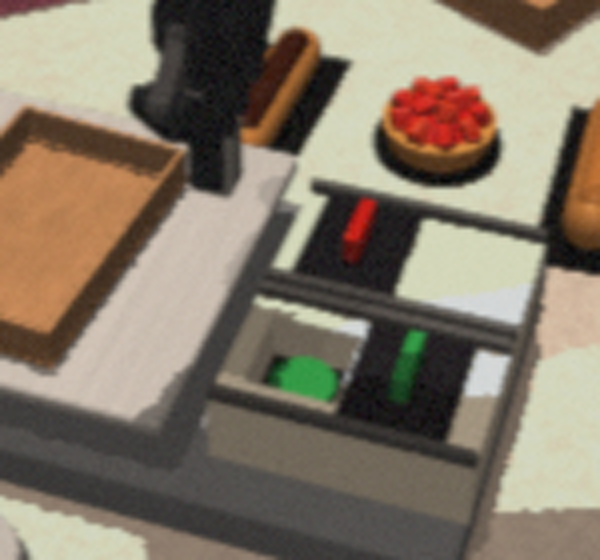

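The shutter is open: green ridge at crop (408,367), well mouth clear, green key at (305,380). The finger stopped at -36 mm against an expected -37 mm, so it is at the hard stop. I'll check the key and ridge positions, then press.

```bash
python3 - <<'E'
from h import *
uy=np.array([-ux[1],ux[0]])
k=lambda u,v,z:(lambda d:print(np.round([d@ux*1e3,d@uy*1e3],1)))(onplane("side",[180+u/4,170+v/4],z)[0,:2]-WELL)
k(408,367,.0825); k(305,380,.054); 
move_straight(at(0,.12),feed=.12); say()
print(move_straight(at(0,.060),feed=.06,guard=4)); say("in well")
print(move_straight(at(0,.0445),feed=.015,guard=9)); say("press")
for _ in range(3): wait(.5); say("hold")
cv2.imwrite("pics/c5.png",cv2.resize(snapshot("side")[170:310,180:330],None,fx=4,fy=4,interpolation=cv2.INTER_CUBIC)[:,:,::-1])
E
```

```text
[-51.7  -1.9]
[-0.4 -3.1]
 t 8.07 s 0.5 ztip 120.6 F [0.7 0.4 0.8]
False
in well t 9.22 s 0.2 ztip 60.5 F [-0.1  0.1  0.3]
True
press t 10.03 s 0.0 ztip 47.7 F [-1.5 -0.2  7.1]
hold t 10.53 s 0.1 ztip 47.8 F [-2.  -1.2  7.4]
hold t 11.03 s 0.1 ztip 47.7 F [-2.2  0.2  8.4]
hold t 11.53 s 0.1 ztip 47.7 F [-2.8 -0.7  7.4]
```

View pics/c5.png

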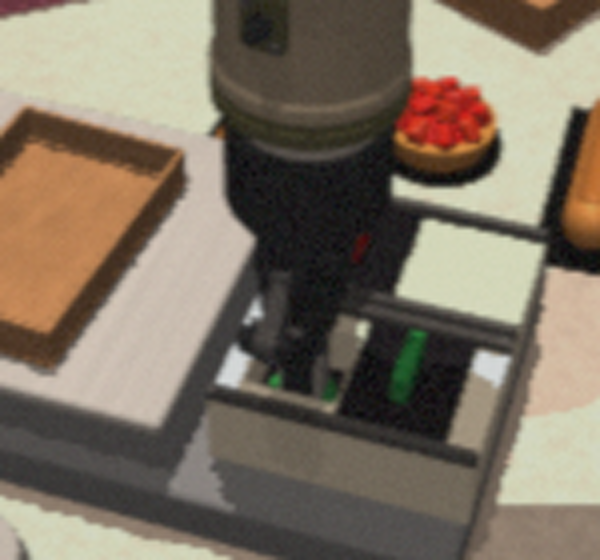

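The fingertip is centred in the well on the green key. The tip is at z = 47.7 mm (48 mm is fully down) with about 7.5 N, above the 5 N needed. I'll press slightly harder and hold for certainty, then release and close the shutter.

```bash
python3 - <<'E'
from h import *
e=get_state()["eef_pos"]
print(move_straight([e[0],e[1],e[2]-.003],feed=.01,guard=5)); say("press"); wait(1.3); say("hold")
move_straight(at(0,.12),feed=.06); say("up")
move_straight(at(-.080,.12),feed=.12); 
print(move_straight(at(-.080,.080),feed=.06,guard=4)); say("behind")
print(move_straight(at(-.006,.080),feed=.04,guard=12)); say("closed")
move_straight(at(-.022,.080),feed=.06); move_straight(at(-.03,.13),feed=.12)
move_straight(at(-.05,.25),feed=.2); move_pose([.45,.42,.3],ROT); say("away")
S=snapshot("side");q,n=blob(S,"g",(240,215,330,290));p=onplane("side",q,.0835)[0];print(n,(p[:2]-WELL)@ux)
cv2.imwrite("pics/c6.png",cv2.resize(S[170:310,130:330],None,fx=4,fy=4,interpolation=cv2.INTER_CUBIC)[:,:,::-1])
E
```

```text
True
press t 11.78 s 0.1 ztip 47.7 F [-2.9  0.1  7.2]
hold t 13.08 s 0.1 ztip 47.7 F [-2.9 -1.6  7.5]
up t 14.45 s -0.2 ztip 119.6 F [ 0.4  0.9 -0.4]
False
behind t 16.08 s -79.8 ztip 80.2 F [-0.8  0.2 -0.4]
True
closed t 17.58 s -13.8 ztip 79.3 F [-0.6  0.1 -0.3]
away t 20.11 s -155.2 ztip 226.8 F [ 0.3  0.3 -0.3]
103 0.002077550728110708
```

View pics/c6.png

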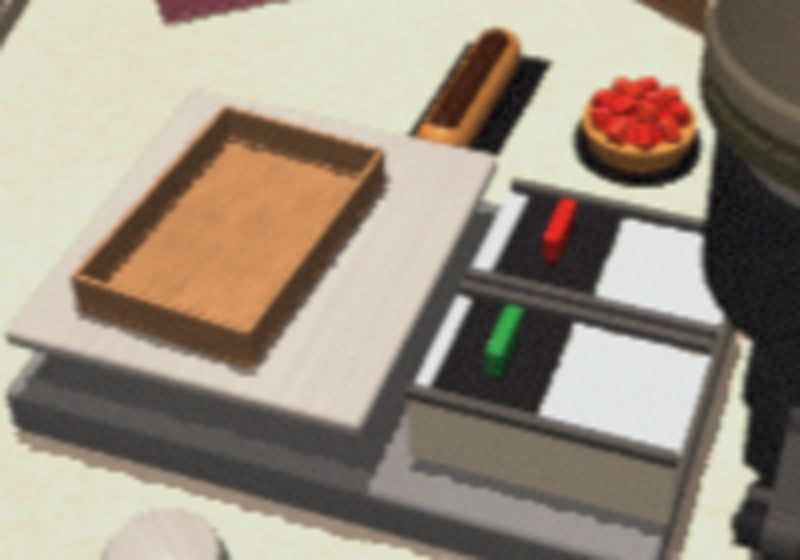

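The shutter is closed: ridge at crop (505,340). Finger stops at -36.3 mm and -13.8 mm give the full travel of about 52 mm. The tray, red shutter and pastries are unmoved and the arm is clear.

```bash
python3 -c "
from workcell import *
print(close_job())"
```

```text
the job is handed in; nothing more can be done
None
```

The tare job is done and handed in after about 20 s: green shutter opened fully, green key held fully down for about 3 s and released, shutter pushed closed again. The last picture showed the tray and red shutter unmoved and the arm clear; the two pastries and shaker near the cut of the green block were out of its frame.

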